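# Start the resin curing lamp

## Robot

A 6-joint arm with a two-finger parallel gripper is mounted at the origin on the work surface. World frame = base frame: x ahead of the robot, y to its left, z up, the work surface at z = 0. Lengths are in m, angles in rad, forces in N, time in s.
With the tool pointing down it reaches from about 0.3 to 0.85 m from the base axis. Payload 5.4 kg.
Tool frame: the origin (TCP) lies midway between the tips of the shut fingers; the grasp point (between the pads) lies 19 mm behind it (ctrl.grip_point_offset is the distance from the TCP to the grasp point, in m); z points along the fingers, y is the line along which they close (so a half turn about z gives the same grasp; the last joint's range is limited). The gripper opens to 85 mm and grips with 20 to 120 N. Pads are 22 mm wide; open, the fingers measure 114 mm over their backs; the gripper's body (76 mm by 85 mm) begins 54 mm behind the grasp point. The pads swing forward as they close: fully open they stand 13 mm farther back than shut.
Start: joints at [1.007, 0.158, 1.597, -0, 1.386, -0.21], TCP at [0.199, 0.539, 0.231] pointing down, gripper open.
Joint ranges: [-2.91, 2.91], [-0.94, 2.29], [0.18, 2.7], [-1.29, 4.43], [0.17, 2.64], [-3, 3]. Speed limits (rad/s): [2.57, 2.57, 3.14, 3.14, 3.14, 3.14].

## Interface

Orientations are given as a unit quaternion [w, x, y, z].
In Python, from workcell import ctrl, optics, order gives the robot as it stands.
- The arm moves only by the tool servo_tool, never from a script. Its argument "deltas" is a list of rows, each a list of 7 numbers: the shift along the tool's x, y, z as a fraction of full scale, then the turn, a rotation vector about the tool's x, y, z as a fraction of full scale, then the opening, from 0 (shut) to 1 (fully open). A call has 1 to 20 rows; each row shifts and turns the commanded pose from where the row before left it, along the tool's axes as they then stand; what a row does not reach is not made up. Full scale, the value 1, is 0.04 m for a shift and 0.08 rad for a turn. A row lasts 1/10 s, in which the tool goes at most 50 mm and 8.59 degrees, less where a joint would pass 70% of its speed; a pose out of reach is approached as far as the arm can. A call with a number of a shift or a turn outside -1 to 1 is refused whole. A call with a gripper value outside its range is refused whole. The fingers move at their own pace and stop on an object; "squeeze" is the grip in N (left out, the last holds). Time passes only in rows, so rows that do not move let the fingers close. It gives the time, the measured TCP pose, the force, the opening and the grip force at its end, in the units of the state.
- ctrl.get_obs(): the state, without advancing time (a new reading comes with each control period).
- optics.read_camera(name): name is "scene" or "top" or "wrist"; returns the picture (480x640x3 uint8, red, green, blue); there is no depth.
- optics.camera_info(name): a dict with "intrinsics" (3x3 intrinsics, pixels), "R" (3x3) and "t" (3): a world point X has camera coordinates R X + t. Camera axes: x right, y down, z forward; pixel columns grow to the right and rows downward; lengths in m; the calibration is good to about 2 mm. The wrist camera is an equidistant fisheye: a pixel r from the principal point sees the ray r / f radians off the axis. A picture is of the moment at which its call begins: read the wrist's pose just before it. camera_info takes no time and is no camera call; for the wrist camera it gives the pose at the moment of the call.
- order.job_done(): hands the job in; it is judged then, once.
The state is a dict: "time": time; "joint_positions": joint angles; "qvel": joint speeds; "joint_efforts": joint torques, N m; "position": TCP position; "tool_rot": TCP orientation; "force": force on the tool from outside, world axes, zero at the start; "ft_torque": the same for the moment, N m; "width": finger opening in m; "grip_force": force on a finger pad.
Only numpy, scipy, OpenCV 4.12 (cv2) and the standard library are available. Lean on these libraries where they do the work, as an engineer would, in place of code of your own. Each camera call takes 0.05 s, during which the arm holds its last target. There are 200 camera calls.

## Task

Cure the resin charms: with a closed fingertip push the mould tray fully into the pink lamp until it stops, and only then reach into the well with the green key in the lamp's top, press that key all the way down and let it come back up. Use fingertips only: do not lift the tray or anything else, leave the red key unpressed, and do not knock or shift the flask, bottles, jar and boxes standing around. Finish with the tray still fully in and the hand clear of everything.

Things in the scene. Friction and masses are not known exactly. Their poses are not given: they have to be found in the camera images.
- lamp: pink curing lamp, fixed (place and yaw vary): hood 160 mm deep (x), 214 mm wide (y), 100 mm high; origin under its centre on the table, its x points away from its mouth, z up. A tunnel 115 mm wide, 46 mm high opens at the mouth (x = -80 mm) and ends at a rigid stop at x = +40 mm. In its flat top, at x = -30, y = +50 and -50 mm, are two wells with a key in each; which is which varies
- tray: white mould tray with coloured charms fixed in it, loose, about 0.25 kg, flat on the table, its front end out of the lamp's tunnel (2.5 mm clear each side, x along the lamp's x); plate 120 (x) x 110 mm (y), 16 mm high; origin under the plate's centre. Fully home, the plate meets the stop: origin at x = -20 mm in the lamp's frame; it starts 30 to 60 mm short of that. Slides with 1 to 3 N
- tray_lip (a point): middle of the front face (away from the lamp) of the tray's upright lip, 18 mm above the table, 130 mm from the tray's origin along its -x; the lip is 70 mm wide (y), 10 mm thick, 36 mm high, and joined to the plate by a tongue. With the tray home it still stands 70 mm out of the lamp's mouth
- green_key_top (a point): centre of the top of the green round key, 28 mm across, in the middle of a round vertical well 49 mm across; key top sunk 22 mm below the lamp's top (78 mm above the table) when up; this point moves down with the key
- green_key (a joint): travel of the green key: 0 up, 0.006 m all the way down (vertically); sprung, starts to move at about 1.5 N, all the way down at 5 N, comes back up when released
- red_key_top (a point): centre of the top of the red round key, the same as the green one, in the other well
- red_key (a joint): travel of the red key: 0 up, 0.006 m all the way down
- flask: small corked conical glass flask, loose, 42 mm across, 58 mm tall, beside the lamp's mouth; origin under its centre
- dropper: small blue dropper bottle with white cap, loose, 28 mm across, 48 mm tall, beside the lamp's mouth; origin under its centre
- shell_box: clear box of shells, loose, 90 x 170 mm, 50 mm high, at the left; origin under its centre
- bead_box: white box of black beads, loose, 100 x 120 mm, 60 mm high, at the right; origin under its centre
- resin_a: grey-blue resin bottle with black nozzle, loose, 64 mm across, 197 mm tall, at the right; origin under its centre
- resin_b: grey-blue resin bottle with black nozzle, loose, 64 mm across, 197 mm tall, at the left; origin under its centre
- pigment_jar: small jar with black lid, loose, 48 mm across, 55 mm tall, at the left; origin under its centre

How it is judged:
On the way, in this order (a step that is already met when the one before it is completed fails the run):
1. the tray is pushed fully home against the lamp's stop (within 4 mm) (x of tray in the frame of lamp above -0.024 m and horizontal distance between tray and lamp below 0.03 m), for 0.1 s.
2. the green key is pressed all the way down (within 1 mm) (value of joint green_key above 0.005 m), for 0.05 s.
At the end, for the whole second after the job is handed in: the tray lies flat and at rest within 4 mm of the lamp's stop, both keys are up (within 1 mm), and no bystander has moved more than 20 mm or been tipped (all of step 1 and not (height (world z) of tray above 0.012 m or angle between tray's own z axis and vertical above 0.2 rad) and linear speed of tray below 0.01 m/s and value of joint each of green_key, red_key below 0.001 m and not (distance of flask from where it was at the start of the episode above 0.02 m or angle between flask's own z axis and vertical above 0.3 rad) and not (distance of dropper from where it was at the start of the episode above 0.02 m or angle between dropper's own z axis and vertical above 0.3 rad) and not (distance of shell_box from where it was at the start of the episode above 0.02 m or angle between shell_box's own z axis and vertical above 0.3 rad) and not (distance of bead_box from where it was at the start of the episode above 0.02 m or angle between bead_box's own z axis and vertical above 0.3 rad) and not (distance of resin_a from where it was at the start of the episode above 0.02 m or angle between resin_a's own z axis and vertical above 0.3 rad) and not (distance of resin_b from where it was at the start of the episode above 0.02 m or angle between resin_b's own z axis and vertical above 0.3 rad) and not (distance of pigment_jar from where it was at the start of the episode above 0.02 m or angle between pigment_jar's own z axis and vertical above 0.3 rad)); the robot touches nothing.
It fails at once if the tray is lifted (12 mm) or tipped (height (world z) of tray above 0.012 m or angle between tray's own z axis and vertical above 0.2 rad).
It fails at once if the green key is pressed (2 mm) before the tray is home (value of joint green_key above 0.002 m and not (x of tray in the frame of lamp above -0.024 m and horizontal distance between tray and lamp below 0.03 m)).
It fails at once if the red key is pressed (2 mm) (value of joint red_key above 0.002 m).
It fails at once if a bystander is moved more than 20 mm or tipped ((distance of flask from where it was at the start of the episode above 0.02 m or angle between flask's own z axis and vertical above 0.3 rad) or (distance of dropper from where it was at the start of the episode above 0.02 m or angle between dropper's own z axis and vertical above 0.3 rad) or (distance of shell_box from where it was at the start of the episode above 0.02 m or angle between shell_box's own z axis and vertical above 0.3 rad) or (distance of bead_box from where it was at the start of the episode above 0.02 m or angle between bead_box's own z axis and vertical above 0.3 rad) or (distance of resin_a from where it was at the start of the episode above 0.02 m or angle between resin_a's own z axis and vertical above 0.3 rad) or (distance of resin_b from where it was at the start of the episode above 0.02 m or angle between resin_b's own z axis and vertical above 0.3 rad) or (distance of pigment_jar from where it was at the start of the episode above 0.02 m or angle between pigment_jar's own z axis and vertical above 0.3 rad)).
It also fails if it takes over 37 s, if anything falls off the work surface, if the arm or the gripper's body presses on something with over 40 N, if the wrist force passes 120 N, or if a joint passes its speed limit or range.

## Working session

There is one attempt and no reset: what is moved stays moved. The work goes in short steps, Python scripts to look and compute and a tool call to move; the robot and the scene stay as the last step left them, time stands still between calls to the robot, and variables do not carry over. Pictures are saved under pics/ and viewed, at most 10 in all, crops included, and the job is handed in when it is done.

Besides the shell and the picture viewer there is one more tool, called after "Emit:" as name(argument=value, ...), one argument or row to a line, values as JSON. servo_tool: Moves the arm, as the interface text tells. Shift numbers are shares of 0.04 m and turn numbers shares of 0.08 rad, none past 1 either way. Its arguments: {"type":"object","properties":{"deltas":{"type":"array"},"squeeze":{"type":"number"}},"required":["deltas"]}

```bash
mkdir -p pics; python3 - <<'E'
from workcell import ctrl, optics
import cv2,numpy as np
for n in ("scene","top"):
    im=optics.read_camera(n); cv2.imwrite(f"pics/{n}0.png",im[:,:,::-1])
    c=optics.camera_info(n); print(n,np.round(c["intrinsics"],1).tolist(),np.round(c["R"],3).tolist(),np.round(c["t"],3).tolist())
o=ctrl.get_obs(); print({k:np.round(v,3) for k,v in o.items()}, ctrl.grip_point_offset)
E
```

```text
scene [[459.7, 0.0, 317.4], [0.0, 459.7, 231.2], [0.0, 0.0, 1.0]] [[-0.363, 0.932, -0.016], [0.651, 0.242, -0.719], [-0.666, -0.271, -0.695]] [0.201, -0.256, 1.623]
top [[527.3, 0.0, 320.4], [0.0, 527.3, 237.8], [0.0, 0.0, 1.0]] [[-0.005, -1.0, 0.024], [-0.992, 0.001, -0.129], [0.129, -0.024, -0.991]] [-0.025, 0.516, 1.232]
{'time': np.float64(0.1), 'joint_positions': array([ 1.007,  0.159,  1.598, -0.   ,  1.386, -0.21 ]), 'qvel': array([-0.001, -0.001, -0.004,  0.001,  0.001,  0.001]), 'joint_efforts': array([-0.0000e+00, -3.9699e+01, -3.3234e+01, -0.0000e+00,  4.0000e-03,
       -0.0000e+00]), 'position': array([0.199, 0.539, 0.23 ]), 'tool_rot': array([-0.   ,  0.176,  0.984, -0.001]), 'force': array([ 0.026,  0.267, -0.234]), 'ft_torque': array([ 0.032,  0.03 , -0.005]), 'grip_force': np.float64(0.0), 'width': np.float64(0.085)} 0.0187
```

View pics/top0.png

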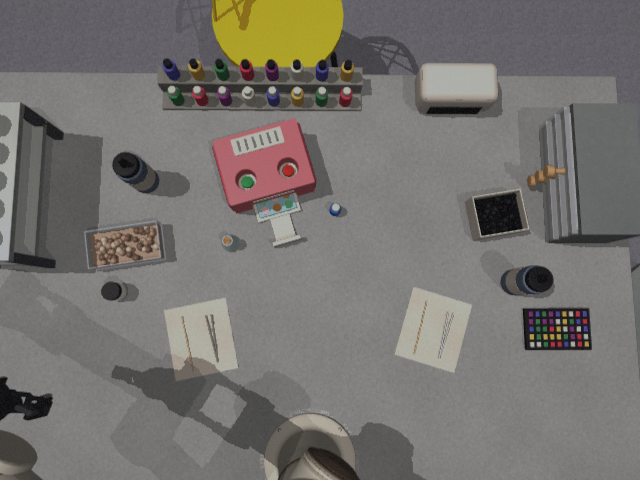

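View pics/scene0.png

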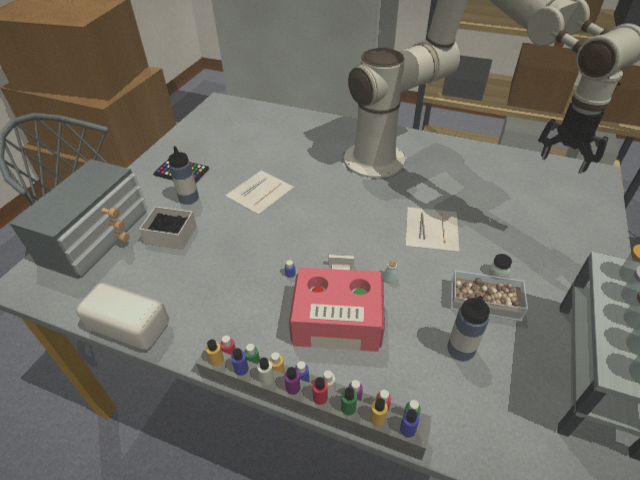

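The top view shows the lamp at about (263,165), yawed, with the green key at (248,182) and the red key at (288,170). The lip is near (287,240), the flask at (228,241) and the dropper at (335,209). The scene view agrees with this layout.

```bash
cat > h.py <<'E'
import cv2,numpy as np
from workcell import ctrl, optics
def cast(n,p,z):
    c=optics.camera_info(n);R=np.array(c["R"]);t=np.array(c["t"])
    C=-R.T@t; d=R.T@np.linalg.inv(c["intrinsics"])@np.array([p[0],p[1],1.]); return (C+d*(z-C[2])/d[2])[:2]
def proj(n,X):
    c=optics.camera_info(n);q=c["intrinsics"]@(np.array(c["R"])@X+c["t"]);return q[:2]/q[2]
def blob(m,roi):
    x0,y0,x1,y1=roi; k=np.zeros_like(m); k[y0:y1,x0:x1]=m[y0:y1,x0:x1]
    cs,_=cv2.findContours(k,cv2.RETR_EXTERNAL,cv2.CHAIN_APPROX_NONE); return max(cs,key=cv2.contourArea)
E
python3 - <<'E'
from h import *
im=cv2.imread("pics/top0.png"); hsv=cv2.cvtColor(im,cv2.COLOR_BGR2HSV)
g=blob(cv2.inRange(hsv,(50,90,40),(90,255,255)),(236,172,262,194))
r=blob(cv2.inRange(hsv,(0,215,90),(5,255,255))|cv2.inRange(hsv,(175,215,90),(180,255,255)),(276,158,302,182))
for k,b in(("g",g),("r",r)):
    c=cv2.minEnclosingCircle(b); print(k,c,cv2.contourArea(b),cast("top",c[0],.078).round(4))
pk=cv2.inRange(hsv,(165,90,60),(180,255,255))|cv2.inRange(hsv,(0,90,60),(6,255,255))
b=blob(pk,(200,112,325,215)); print("lamp",cv2.minAreaRect(b))
print("hsv lip",hsv[240,270:304:3].tolist())
s=cv2.resize(im[110:260,200:350],(600,600),interpolation=cv2.INTER_CUBIC); cv2.imwrite("pics/topcrop.png",s)
im=cv2.imread("pics/scene0.png"); cv2.imwrite("pics/scenecrop.png",cv2.resize(im[245:360,270:420],(780,598),interpolation=cv2.INTER_CUBIC))
E
```

```text
Traceback (most recent call last):
  File "h.py", line 10, in blob
    cs,_=cv2.findContours(k,cv2.RETR_EXTERNAL,cv2.CHAIN_APPROX_NONE); return max(cs,key=cv2.contourArea)
                                                                             ~~~^^^^^^^^^^^^^^^^^^^^^^^^
ValueError: max() iterable argument is empty
```

```bash
python3 - <<'E'
from h import *
im=cv2.imread("pics/top0.png"); hsv=cv2.cvtColor(im,cv2.COLOR_BGR2HSV)
g=blob(cv2.inRange(hsv,(45,90,40),(95,255,255)),(236,172,262,194))
print("red px",hsv[170,274:302:2].tolist())
c=cv2.minEnclosingCircle(g); print("g",c,cv2.contourArea(g),cast("top",c[0],.078).round(4))
pk=cv2.inRange(hsv,(165,90,60),(180,255,255))|cv2.inRange(hsv,(0,90,60),(6,255,255))
b=blob(pk,(200,112,325,215)); print("lamp",cv2.minAreaRect(b))
print("lip",hsv[240,264:308:2].tolist())
s=cv2.resize(im[110:260,200:350],(600,600),interpolation=cv2.INTER_CUBIC); cv2.imwrite("pics/topcrop.png",s)
im=cv2.imread("pics/scene0.png"); cv2.imwrite("pics/scenecrop.png",cv2.resize(im[245:360,270:420],(780,598),interpolation=cv2.INTER_CUBIC))
E
```

```text
red px [[178, 107, 174], [177, 108, 172], [179, 112, 96], [15, 27, 131], [4, 111, 106], [1, 195, 169], [1, 195, 170], [1, 201, 165], [2, 203, 162], [0, 198, 160], [11, 38, 107], [19, 30, 164], [178, 120, 161], [178, 110, 174]]
g ((246.8333282470703, 181.8333282470703), 5.602685451507568) 83.5 [0.642  0.1462]
lamp ((264.17926025390625, 165.37733459472656), (75.54829406738281, 91.34476470947266), 74.05460357666016)
lip [[30, 2, 127], [20, 6, 129], [0, 6, 124], [15, 5, 112], [23, 9, 117], [30, 2, 113], [21, 16, 162], [17, 28, 166], [24, 15, 166], [23, 13, 174], [34, 10, 178], [40, 13, 179], [35, 9, 180], [23, 19, 174], [23, 15, 133], [27, 22, 115], [19, 26, 77], [18, 16, 81], [24, 15, 87], [30, 3, 90], [0, 3, 90], [150, 3, 92]]
```

View pics/topcrop.png

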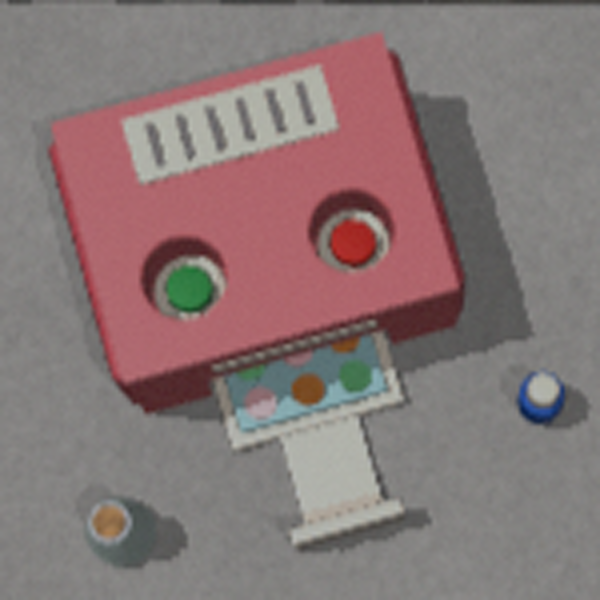

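View pics/scenecrop.png

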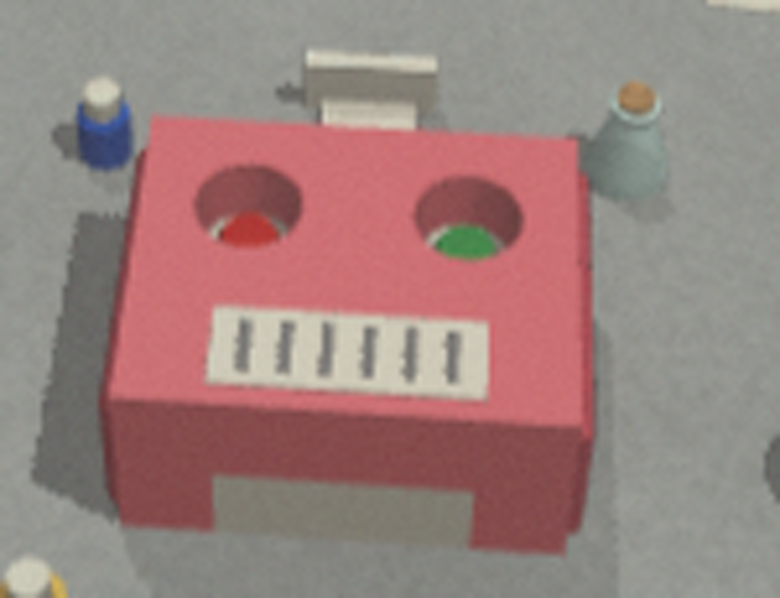

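The top crop shows the green key at (189,287), the red key at (353,242) and the lip top at about (347,523), all in 4x crop pixels. The lamp's top corners are at about (52,122), (383,35), (463,288) and (118,383). The scene crop shows the lip top as a strip at (305–437, 50–70).

```bash
python3 - <<'E'
from h import *
T=lambda x,y:((x+.5)/4-.5+200,(y+.5)/4-.5+110)
S=lambda x,y:((x+.5)/5.2-.5+270,(y+.5)/5.2-.5+245)
g=cast("top",T(189,287),.078); r=cast("top",T(353,242),.078); print("g,r",g,r,np.linalg.norm(g-r))
d=g-r; print("yaw keys",np.arctan2(-d[0],d[1]))
C=[cast("top",T(*p),.1) for p in((52,122),(383,35),(463,288),(118,383))]
print("corners",np.round(C,4).tolist(),[np.linalg.norm(C[i]-C[i-1]).round(4) for i in range(4)])
for a,b in((0,1),(3,2)): e=C[a]-C[b]; print("yaw edge",np.arctan2(-e[0],e[1]))
for a,b in((0,3),(1,2)): e=C[a]-C[b]; print("yaw side",np.arctan2(e[1],e[0]))
yaw=np.arctan2(-d[0],d[1]); ux=np.array([np.cos(yaw),np.sin(yaw)]); uy=np.array([-ux[1],ux[0]])
c=np.mean(C,0); print("ctr corners",c,"ctr keys",(g+r)/2+.03*ux)
print("keys from corners",c-.03*ux+.05*uy)
# wells' rims (scene) at z=.1
for n,p in(("g",(468,217)),("r",(248,208))): print("well scene",n,cast("scene",S(*p),.1))
for n,p in(("g",(183,278)),("r",(350,230))): print("well top",n,cast("top",T(*p),.1))
L=cast("top",T(347,523),.036); print("lip top mid (top)",L,"scene",cast("scene",S(371,60),.036))
for n,p in(("front",[(295,545),(404,513)]),("back",[(291,531),(400,501)])): print(n,[cast("top",T(*q),.036).round(4) for q in p])
k=(g+r)/2; v=L-k; print("lip in key frame",v@ux,v@uy)
for n,p,z in(("flask",(110,520),.058),("dropper",(543,390),.048)):
    w=cast("top",T(*p),z); print(n,w,(w-k)@ux-.03,(w-k)@uy)
E
```

```text
g,r [0.64310164 0.14613514] [0.67025442 0.0504173 ] 0.09949461977813034
yaw keys 0.276413503515875
corners [[0.7355, 0.224], [0.7886, 0.0325], [0.6374, -0.0138], [0.5818, 0.1832]] [np.float64(0.159), np.float64(0.1987), np.float64(0.1581), np.float64(0.2047)]
yaw edge 0.27076816273663745
yaw edge 0.27526344923564344
yaw side 0.2595017404971949
yaw side 0.29700603536825204
ctr corners [0.68582459 0.10645677] ctr keys [0.68553924 0.10646343]
keys from corners [0.64331803 0.14637158]
well scene g [0.64851558 0.14577296]
well scene r [0.67863477 0.05066051]
well top g [0.6431036  0.14705923]
well top r [0.67158113 0.05132835]
lip top mid (top) [0.50909646 0.0550216 ] scene [0.51585873 0.05452146]
front [array([0.4959, 0.0859]), array([0.5151, 0.021 ])]
back [array([0.5043, 0.0884]), array([0.5223, 0.0234])]
lip in key frame -0.1537839276841323 -0.001336638833853529
flask [0.5083345  0.19273433] -0.14693418440974848 0.13135651885527438
dropper [ 0.5875634  -0.06222456] -0.14029286072351727 -0.13554636744822743
```

Emit:
servo_tool(
  deltas=[
    [0,0,0,0,0,-0.98,0],
    [0,0,0,0,0,-0.98,0],
    [0,0,0,0,0,-0.98,0],
    [0,0,0,0,0,-0.98,0],
    [0,0,0,0,0,-0.98,0],
    [0,0,0,0,0,-0.98,0],
    [0,0,0,0,0,-0.98,0],
    [0,0,0,0,0,-0.98,0],
    [0,0,0,0,0,0,0],
  ],
  squeeze=20,
)

```text
time: 1.0
position: [0.199, 0.5391, 0.2307]
tool_rot: [-0.0, -0.136, 0.991, -0.0]
force: [-0.0, -0.1, -0.0]
width: -0.0002
grip_force: 0.0
```

Emit:
servo_tool(
  deltas=[
    [-0.16,-0.98,0,0,0,0,0],
    [-0.16,-0.98,0,0,0,0,0],
    [-0.16,-0.98,0,0,0,0,0],
    [-0.16,-0.98,0,0,0,0,0],
    [-0.16,-0.98,0,0,0,0,0],
    [-0.16,-0.98,0,0,0,0,0],
    [-0.16,-0.98,0,0,0,0,0],
    [-0.16,-0.98,0,0,0,0,0],
    [-0.16,-0.98,0,0,0,0,0],
    [-0.16,-0.98,0,0,0,0,0],
    [-0.16,-0.98,0,0,0,0,0],
    [-0.16,-0.98,0,0,0,0,0],
    [-0.16,-0.98,0,0,0,0,0],
    [-0.16,-0.98,0,0,0,0,0],
    [0,0,0,0,0,0,0],
    [0,0,0,0,0,0,0],
  ],
)

```text
time: 2.6
position: [0.4335, 0.0348, 0.231]
tool_rot: [-0.0, -0.135, 0.991, 0.0]
force: [-0.8, -0.7, -0.3]
width: 0.0002
grip_force: 0.0
```

```bash
cat > st.py <<'E'
from h import *
from scipy.spatial.transform import Rotation as Ro
def st():
    o=ctrl.get_obs(); w,x,y,z=o["tool_rot"]; R=Ro.from_quat([x,y,z,w]).as_matrix()
    c=np.array([.6857,.1065]); ux=np.array([np.cos(.275),np.sin(.275)]); uy=np.array([-ux[1],ux[0]])
    p=o["position"]; v=p[:2]-c
    print("t",o["time"],"p",p.round(4),"lamp xy",(v@ux).round(4),(v@uy).round(4),"F",o["force"].round(2),"w",o["width"],"q",o["joint_positions"].round(2)); print(R.round(3).tolist())
    g=np.array([.6432,.1463]); e=g-p[:2]; print("green in tool xy",(R[:2,0]@e).round(4),(R[:2,1]@e).round(4))
if __name__=="__main__": st()
E
python3 st.py
```

```text
t 2.6 p [0.4335 0.0348 0.231 ] lamp xy -0.2622 -0.0005 F [-0.8  -0.67 -0.28] w 0.00021948377081327085 q [-0.2  -0.22  1.97  0.    1.4  -2.04]
[[-0.964, -0.267, -0.001], [-0.267, 0.964, 0.001], [0.001, 0.001, -1.0]]
green in tool xy -0.2318 0.0515
```

Emit:
servo_tool(
  deltas=[
    [0,0,0.9,0,0,0,0],
    [0,0,0.9,0,0,0,0],
    [0,0,0.9,0,0,0,0],
    [0,0,0.9,0,0,0,0],
    [0,0,0.9,0,0,0,0],
    [0,0,0.45,0,0,0,0],
    [0,0,0.4,0,0,0,0],
    [0,0,0,0,0,0,0],
    [0,0,0,0,0,0,0],
  ],
)

```text
time: 3.5
position: [0.4334, 0.0361, 0.0176]
tool_rot: [-0.0, -0.137, 0.991, 0.0]
force: [1.0, -1.3, -0.2]
width: -0.0
grip_force: 0.0
```

Emit:
servo_tool(
  deltas=[
    [-0.4,0,0,0,0,0,0],
    [-0.4,0,0,0,0,0,0],
    [-0.4,0,0,0,0,0,0],
    [-0.2,0,0,0,0,0,0],
    [-0.2,0,0,0,0,0,0],
    [-0.2,0,0,0,0,0,0],
    [-0.2,0,0,0,0,0,0],
    [0,0,0,0,0,0,0],
  ],
)

```text
time: 4.3
position: [0.5117, 0.0569, 0.0174]
tool_rot: [0.001, -0.136, 0.991, -0.0]
force: [-0.8, 0.6, -0.8]
width: 0.0
grip_force: 0.0
```

```bash
python3 st.py
```

```text
t 4.3 p [0.5117 0.0569 0.0174] lamp xy -0.181 -0.0005 F [-0.83  0.57 -0.76] w 5.8364434428765965e-06 q [-0.12  0.29  1.91  0.    0.94 -1.97]
[[-0.963, -0.27, 0.001], [-0.27, 0.963, 0.0], [-0.001, -0.0, -1.0]]
green in tool xy -0.1508 0.0505
```

Emit:
servo_tool(
  deltas=[
    [-0.15,0,0,0,0,0,0],
    [-0.15,0,0,0,0,0,0],
    [-0.1,0,0,0,0,0,0],
    [0,0,0,0,0,0,0],
  ],
)

```text
time: 4.7
position: [0.527, 0.0612, 0.0174]
tool_rot: [0.001, -0.136, 0.991, -0.0]
force: [0.0, -1.0, 0.3]
width: -0.0
grip_force: 0.0
```

Emit:
servo_tool(
  deltas=[
    [-0.05,0,0,0,0,0,0],
    [-0.05,0,0,0,0,0,0],
  ],
)

```text
time: 4.9
position: [0.5293, 0.062, 0.0173]
tool_rot: [-0.001, -0.136, 0.991, 0.0]
force: [-4.4, -1.6, 3.6]
width: -0.0002
grip_force: 2.3
```

```bash
python3 - <<'E'
from st import *
st()
im=optics.read_camera("scene")[:,:,::-1]; t=optics.read_camera("top")[:,:,::-1]
cv2.imwrite("pics/push.png",np.vstack([cv2.resize(im[230:330,270:420],(450,300),interpolation=2),cv2.resize(t[160:260,210:360],(450,300),interpolation=2)]))
E
```

```text
t 4.9 p [0.5293 0.062  0.0173] lamp xy -0.1626 -0.0003 F [-4.44 -1.62  3.62] w -0.00024791335471101116 q [-0.11  0.33  1.86 -0.    0.95 -1.95]
[[-0.963, -0.27, -0.002], [-0.27, 0.963, -0.0], [0.002, 0.0, -1.0]]
green in tool xy -0.1324 0.0504
```

View pics/push.png

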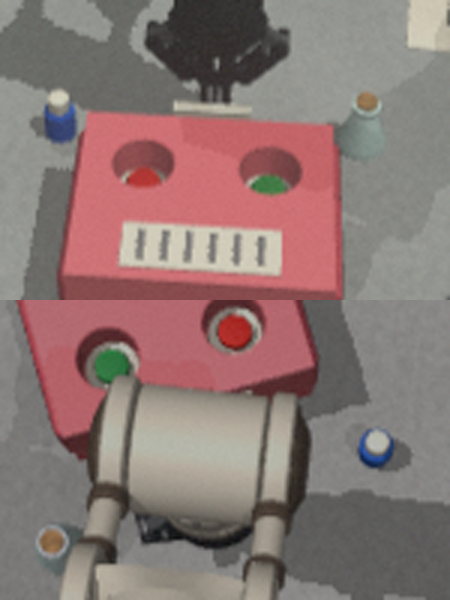

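The scene view shows the fingertip behind the lip and the tray nearly in. I'll keep pushing in small steps until the force rises.

Emit:
servo_tool(
  deltas=[
    [-0.05,0,0,0,0,0,0],
    [-0.05,0,0,0,0,0,0],
  ],
)

```text
time: 5.2
position: [0.5336, 0.0632, 0.0172]
tool_rot: [-0.0, -0.136, 0.991, 0.0]
force: [-2.6, -1.1, 1.2]
width: 0.0001
grip_force: 2.0
```

Emit:
servo_tool(
  deltas=[
    [-0.05,0,0,0,0,0,0],
    [0,0,0,0,0,0,0],
  ],
)

```text
time: 5.4
position: [0.5336, 0.0633, 0.0171]
tool_rot: [-0.003, -0.137, 0.991, -0.0]
force: [-12.3, -3.8, 11.1]
width: 0.0003
grip_force: 6.3
```

Emit:
servo_tool(
  deltas=[
    [-0.04,0,0,0,0,0,0],
    [0,0,0,0,0,0,0],
    [0,0,0,0,0,0,0],
  ],
)

```text
time: 5.7
position: [0.5336, 0.0634, 0.0169]
tool_rot: [-0.005, -0.137, 0.991, -0.0]
force: [-17.4, -6.1, 13.4]
width: -0.0
grip_force: 8.9
```

```bash
python3 st.py
```

```text
t 5.7 p [0.5336 0.0634 0.0169] lamp xy -0.1581 -0.0002 F [-17.42  -6.11  13.38] w -2.8068436953698616e-05 q [-0.11  0.35  1.84 -0.    0.96 -1.95]
[[-0.963, -0.271, -0.009], [-0.271, 0.963, -0.002], [0.01, 0.001, -1.0]]
green in tool xy -0.1279 0.0501
```

The tray is against the stop: the force rises with no further travel. Backing off and rising.

Emit:
servo_tool(
  deltas=[
    [0.1,0,0,0,0,0,0],
    [0.4,0,0,0,0,0,0],
    [0.5,0,0,0,0,0,0],
    [0.5,0,0,0,0,0,0],
    [0,0,0,0,0,0,0],
    [0,0,-0.9,0,0,0,0],
    [0,0,-0.9,0,0,0,0],
    [0,0,-0.9,0,0,0,0],
    [0,0,-0.9,0,0,0,0],
    [0,0,-0.9,0,0,0,0],
    [0,0,0,0,0,0,0],
  ],
)

```text
time: 6.8
position: [0.4847, 0.0477, 0.204]
tool_rot: [0.007, -0.136, 0.991, -0.002]
force: [-0.1, -0.8, -0.2]
width: 0.0
grip_force: 0.0
```

```bash
python3 - <<'E'
from st import *
st()
im=optics.read_camera("scene")[:,:,::-1]; t=optics.read_camera("top")[:,:,::-1]
cv2.imwrite("pics/home.png",np.vstack([cv2.resize(im[230:330,270:420],(450,300),interpolation=2),cv2.resize(t[160:260,210:360],(450,300),interpolation=2)]))
E
```

```text
t 6.8 p [0.4847 0.0477 0.204 ] lamp xy -0.2094 -0.002 F [-0.12 -0.79 -0.16] w 4.153811262354757e-05 q [-0.15 -0.06  1.88  0.    1.31 -2.  ]
[[-0.963, -0.27, 0.014], [-0.27, 0.963, -0.002], [-0.013, -0.005, -1.0]]
green in tool xy -0.1792 0.0521
```

View pics/home.png

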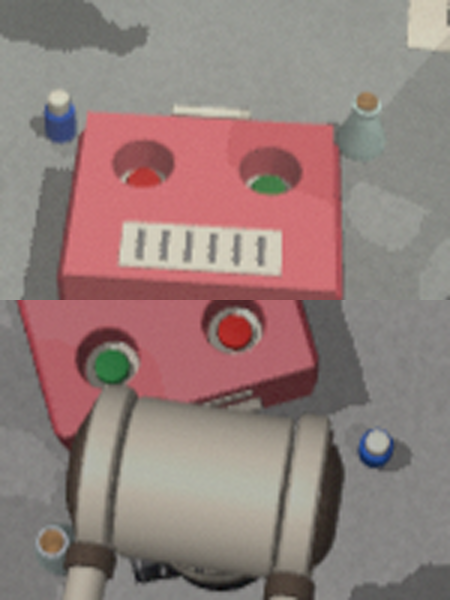

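The lip now stands close behind the lamp in the scene view, at crop (175–250, 105–117), and the bystanders haven't moved. Next I'll check the lip position numerically and go above the green well.

Emit:
servo_tool(
  deltas=[
    [-0.9,0.26,0,0,0,0,0],
    [-0.9,0.26,0,0,0,0,0],
    [-0.9,0.26,0,0,0,0,0],
    [-0.9,0.26,0,0,0,0,0],
    [-0.9,0.26,0,0,0,0,0],
    [0,0,0.6,0,-0.17,0,0],
    [0,0,0,0,0,0,0],
    [0,0,0,0,0,0,0],
  ],
)

```text
time: 7.7
position: [0.6374, 0.1466, 0.1711]
tool_rot: [0.005, -0.136, 0.991, 0.001]
force: [0.2, 0.2, -0.1]
width: 0.0002
grip_force: 0.0
```

```bash
python3 - <<'E'
from st import *
c=np.array([.6857,.1065]); ux=np.array([np.cos(.275),np.sin(.275)])
S=lambda x,y:((x+.5)/5.2-.5+270,(y+.5)/5.2-.5+245)
for p in (S(371,60),((212.5)/3-.5+270,(110.5)/3-.5+230)): print("lip x",(cast("scene",p,.036)-c)@ux)
st()
i=optics.camera_info("wrist"); print({k:np.round(v,3).tolist() for k,v in i.items()})
cv2.imwrite("pics/wrist.png",optics.read_camera("wrist")[:,:,::-1])
E
```

```text
lip x -0.1775741356482257
lip x -0.14083728336964688
t 7.7 p [0.6374 0.1466 0.1711] lamp xy -0.0356 0.0517 F [ 0.25  0.24 -0.14] w 0.00015155898702697384 q [ 0.04  0.4   1.43  0.    1.31 -1.8 ]
[[-0.963, -0.27, 0.009], [-0.27, 0.963, 0.004], [-0.009, 0.001, -1.0]]
green in tool xy -0.0055 -0.0019
{'intrinsics': [[371.648, 0.0, 319.589], [0.0, 371.648, 243.361], [0.0, 0.0, 1.0]], 'R': [[-0.271, 0.963, 0.001], [0.908, 0.255, 0.332], [0.319, 0.091, -0.943]], 't': [0.03, -0.641, 0.107]}
```

View pics/wrist.png

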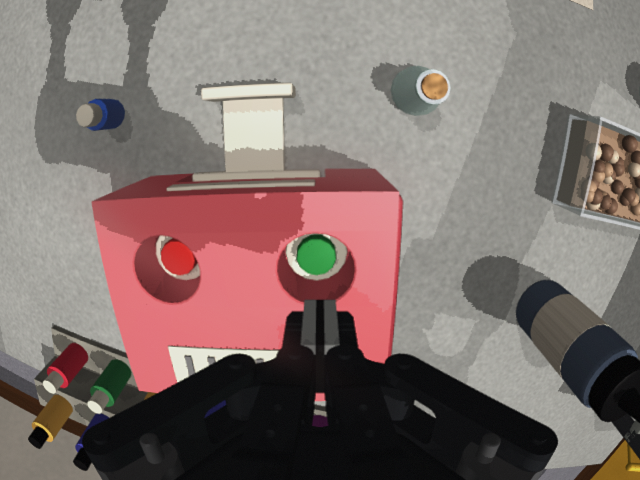

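Wrist view: green key top centre at about (316,255), red at (178,257), green well rim spanning about (278–354, 233–298), lip top at (248,91). Refine green by fisheye ray.

```bash
python3 - <<'E'
from st import *
i=optics.camera_info("wrist"); R=np.array(i["R"]);t=np.array(i["t"]);K=np.array(i["intrinsics"])
def w(p,z):
    d=np.array([p[0]-K[0,2],p[1]-K[1,2]]); r=np.hypot(*d); a=r/K[0,0]
    v=R.T@np.array([*(np.sin(a)*d/r),np.cos(a)]); C=-R.T@t; return (C+v*(z-C[2])/v[2])[:2]
hsv=cv2.cvtColor(cv2.imread("pics/wrist.png"),cv2.COLOR_BGR2HSV)
b=blob(cv2.inRange(hsv,(45,90,40),(95,255,255)),(290,230,345,285)); c=cv2.fitEllipse(b)[0]
print(c,"green",w(c,.078),"red",w((178,257),.078),"dist",np.linalg.norm(w(c,.078)-w((178,257),.078)))
print("well",w((316,266),.1))
q=w((248,91),.036); m=np.array([.6857,.1065]); print("lip",(q-m)@[np.cos(.275),np.sin(.275)])
st()
E
```

```text
(315.9270324707031, 254.4705047607422) green [0.64562817 0.14700057] red [0.67479448 0.05179916] dist 0.09956898349699773
well [0.64481044 0.14701161]
lip -0.14036604637060476
t 7.75 p [0.6381 0.1465 0.1726] lamp xy -0.0349 0.0514 F [-0.17  0.06  0.49] w -0.00020197835088682273 q [ 0.04  0.4   1.43  0.    1.31 -1.8 ]
[[-0.963, -0.27, 0.011], [-0.27, 0.963, 0.004], [-0.012, 0.0, -1.0]]
green in tool xy -0.0048 -0.0016
```

Emit:
servo_tool(
  deltas=[
    [-0.14,-0.04,0,0,0,0,0],
    [0,0,0.5,0,0,0,0],
    [0,0,0.5,0,0,0,0],
    [0,0,0.5,0,0,0,0],
    [0,0,0,0,0,0,0],
    [0,0,0,0,0,0,0],
  ],
)

```text
time: 8.35
position: [0.6459, 0.1467, 0.1144]
tool_rot: [0.007, -0.136, 0.991, 0.001]
force: [0.4, -0.6, 0.1]
width: 0.0004
grip_force: 0.0
```

```bash
python3 - <<'E'
from st import *
st()
cv2.imwrite("pics/w2.png",optics.read_camera("wrist")[200:400,190:440,::-1].repeat(2,0).repeat(2,1))
E
```

```text
t 8.35 p [0.6459 0.1467 0.1144] lamp xy -0.0274 0.0495 F [ 0.4 -0.6  0.1] w 0.00043437764310795833 q [ 0.04  0.47  1.45  0.    1.21 -1.81]
[[-0.963, -0.27, 0.014], [-0.27, 0.963, 0.004], [-0.015, -0.0, -1.0]]
green in tool xy 0.0027 0.0004
```

View pics/w2.png

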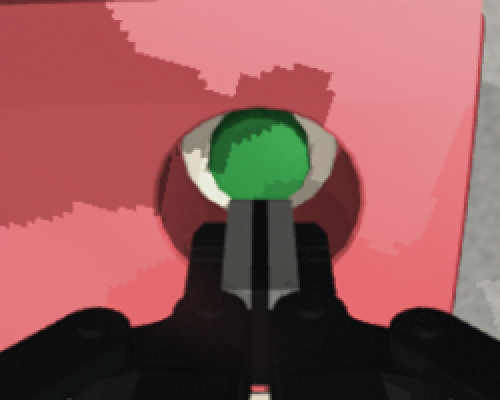

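The well centre and the fingers line up laterally, both at about crop x = 260, with the key ahead of the fingertips because of perspective. Descending with a 2 mm back correction.

Emit:
servo_tool(
  deltas=[
    [0.04,0,0.25,0,0,0,0],
    [0,0,0.25,0,0,0,0],
    [0,0,0.25,0,0,0,0],
    [0,0,0,0,0,0,0],
    [0,0,0,0,0,0,0],
  ],
)

```text
time: 8.9
position: [0.6439, 0.1465, 0.0827]
tool_rot: [0.006, -0.136, 0.991, 0.001]
force: [0.4, 0.6, -0.5]
width: 0.0004
grip_force: 0.0
```

```bash
python3 st.py
```

```text
t 8.9 p [0.6439 0.1465 0.0827] lamp xy -0.0294 0.0499 F [ 0.38  0.61 -0.52] w 0.00043307554406574455 q [ 0.04  0.51  1.47  0.    1.16 -1.81]
[[-0.963, -0.27, 0.012], [-0.27, 0.963, 0.004], [-0.012, 0.0, -1.0]]
green in tool xy 0.0007 -0.0
```

No contact yet; pressing slowly.

Emit:
servo_tool(
  deltas=[
    [0,0,0.1,0,0,0,0],
    [0,0,0.05,0,0,0,0],
    [0,0,0.05,0,0,0,0],
    [0,0,0,0,0,0,0],
  ],
)

```text
time: 9.3
position: [0.6447, 0.1466, 0.0757]
tool_rot: [0.007, -0.136, 0.991, 0.001]
force: [-0.6, -0.0, 3.2]
width: 0.0001
grip_force: 1.4
```

Emit:
servo_tool(
  deltas=[
    [0,0,0.05,0,0,0,0],
    [0,0,0.03,0,0,0,0],
    [0,0,0,0,0,0,0],
  ],
)

```text
time: 9.6
position: [0.6447, 0.1466, 0.0726]
tool_rot: [0.007, -0.136, 0.991, 0.001]
force: [-0.7, -0.9, 4.4]
width: 0.0001
grip_force: 2.3
```

Emit:
servo_tool(
  deltas=[
    [0,0,0.04,0,0,0,0],
    [0,0,0.04,0,0,0,0],
    [0,0,0,0,0,0,0],
    [0,0,0,0,0,0,0],
  ],
)

```text
time: 10.0
position: [0.6448, 0.1466, 0.0718]
tool_rot: [0.007, -0.136, 0.991, 0.001]
force: [-7.3, -1.6, 17.9]
width: 0.0
grip_force: 8.8
```

The key has bottomed out, at 18 N with the tip at z = 0.072. Lifting straight out, then clear.

Emit:
servo_tool(
  deltas=[
    [0,0,-0.1,0,0,0,0],
    [0,0,-0.3,0,0,0,0],
    [0,0,-0.5,0,0,0,0],
    [0,0,-0.9,0,0,0,0],
    [0,0,-0.9,0,0,0,0],
    [0,0,-0.9,0,0,0,0],
    [0,0,-0.5,0,0,0,0],
    [0.9,0,0,0,0,0,0],
    [0.9,0,0,0,0,0,0],
    [0.9,0,0,0,0,0,0],
    [0.9,0,0,0,0,0,0],
    [0.9,0,0,0,0,0,0],
    [0.9,0,0,0,0,0,0],
    [0,0,0,0,0,0,0],
    [0,0,0,0,0,0,0],
    [0,0,0,0,0,0,0],
  ],
)

```text
time: 11.6
position: [0.4352, 0.0877, 0.2304]
tool_rot: [0.007, -0.136, 0.991, 0.001]
force: [0.5, -1.1, -0.1]
width: 0.0001
grip_force: 0.0
```

```bash
python3 - <<'E'
from st import *
st()
im=optics.read_camera("scene")[:,:,::-1]; cv2.imwrite("pics/end.png",im)
E
```

```text
t 11.6 p [0.4352 0.0877 0.2304] lamp xy -0.2462 0.0499 F [ 0.49 -1.09 -0.12] w 0.0001140384627805656 q [-0.08 -0.21  1.96  0.    1.38 -1.92]
[[-0.963, -0.27, 0.014], [-0.27, 0.963, 0.004], [-0.015, -0.0, -1.0]]
green in tool xy -0.2161 0.0003
```

View pics/end.png

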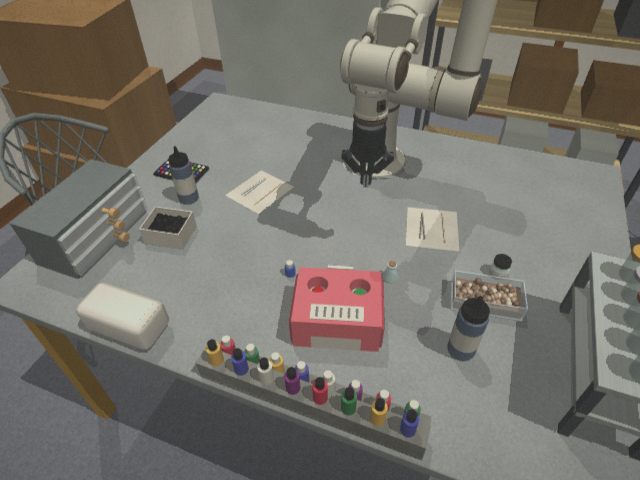

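The tray is in, with its lip at (341,267). The hand is clear and the bystanders are where they started, so I'm handing in.

```bash
python3 -c "
from workcell import order; print(order.job_done())"
```

```text
the job is handed in; nothing more can be done
None
```

I pushed the tray in until it hit the lamp's stop, then pressed the green key all the way down and released it. The final picture shows the hand clear and nothing else moved; I handed the job in at about 11.7 s, and no verdict was returned.

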